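Click the capsule wheel round to the red capsule

TASK

Bring the red capsule to the pointer of the capsule dispenser: with a fingertip against the blue lobes on the wheel's edge, flick the wheel counter-clockwise (seen from above, as its arrow shows) one click at a time, letting it settle into each click, and stop exactly when the red capsule has clicked in at the pointer, never letting it run on past. Be gentle: do not touch the capsules, do not lift, tip or shove the dispenser out of its place, leave the other things where they are, and take the finger away at the end.

Things in the scene. Friction and masses are not known exactly. Their poses are not given: they have to be found in the camera images.
- dispenser: loose table-top capsule dispenser of about 2 kg, to stay within 20 mm of its place and upright; origin on the wheel's vertical axis, at the worktop. White round foot, 100 across, 14 high; a tongue runs along its +x to x = 110. Its -x side more or less faces the robot, and apart from the post at +x (see pickup) the wheel's edge is free all round
- wheel (a joint): wheel angle, rad, growing counter-clockwise from above; 0 with the red capsule at the pointer; starts 2, 3 or 4 clicks below 0. Rests in a click at each multiple of 60 degrees (1.047 rad). Leaving a click takes about 3 N at a lobe; pushed well over half a click (40 degrees or so) it snaps on into the next and stays there, pushed less it springs back
- wheel_axis (a point): on the wheel's axis, 35 above the worktop (mid-height of the lobes). Grey disc of radius 50 with six dark blue lobes on its edge, reaching to radius 76, 9 to 12 thick, 22 to 48 above the worktop. At rest one lobe points along the dispenser's +x, the others every 60 degrees, so one along -x; the gaps midway between are about 58 wide at radius 68, open above, and below beyond the foot
- red_capsule (a point): middle of the red capsule, on the wheel 36 from its axis and in line with one lobe; 13 in diameter, standing 44 to 72 above the worktop. The other five capsules, in line with the other lobes, are alike but ivory
- pickup (a point): fixed point on the dispenser where the middle of the red capsule must come: 36 from the axis along its +x, 58 above the worktop. Behind it a white post (x = 84 to 100, 34 wide) rises to 88 high, with a beam 24 wide at height 80 to 88 reaching back to x = 54 and ending in a black pointer (x = 60)
- capsules: the six capsules on the wheel (they turn with it; origin on the axis at the wheel's underside, 22 above the worktop); not to be touched
- gauze_pack: the flat teal and white carton of gauze, 94 x 62 x 36; a loose bystander, origin under its centre; to be left alone (it may not move 20 mm)
- composite_syringe0: the small lying composite syringe with orange cap, about 109 x 24 x 11; a loose bystander, origin under its centre; to be left alone (it may not move 20 mm)
- tweezers: the lying steel tweezers, about 137 x 16 x 8; a loose bystander, origin under its centre; to be left alone (it may not move 20 mm)
- drop_bottle0: the small upright dark dropper bottle with a magenta cap, 26 across, 68 high; a loose bystander, origin under its centre; to be left alone (it may not move 20 mm)
- dappen_dish: the small clear-white glass dappen dish, 31 across, 26 high; a loose bystander, origin under its centre; to be left alone (it may not move 20 mm)
Things that resemble listed ones, but are neither listed nor needed, are in the scene too. Leave any orange look-alike of the dispenser alone.

How it is judged:
On the way, in this order (a step that is already met when the one before it is completed fails the run):
1. the wheel has come to rest in the last click before the pointer (value of joint wheel between -1.2472 and -0.8472 rad and velocity of joint wheel between -0.2 and 0.2 rad/s), for 0.15 s.
2. the red capsule has clicked in at the pointer (value of joint wheel between -0.2 and 0.2 rad and velocity of joint wheel between -0.2 and 0.2 rad/s), for 0.2 s.
At the end, for the whole second after the job is handed in: the red capsule rests in its click at the pointer (wheel within 0.15 rad of 0, capsule within 6 mm of the pick-up point), the dispenser upright and within 20 mm of where it stood, everything at rest (value of joint wheel between -0.15 and 0.15 rad and velocity of joint wheel between -0.2 and 0.2 rad/s and horizontal distance between red_capsule and pickup below 0.006 m and distance of dispenser from where it was at the start of the episode below 0.02 m and angle between dispenser's own z axis and vertical below 0.1 rad and linear speed of dispenser below 0.01 m/s); the robot touches nothing.
It fails at once if the red capsule runs past the pointer by more than half a click, or is turned backwards to more than 5 clicks short of it (value of joint wheel above 0.6 rad or value of joint wheel below -5.3 rad).
It fails at once if the robot touches the capsules (contact force between any of the fingers, the arm and capsules above 0.5 N).
It fails at once if the wheel is pushed harder than 20 N (contact force between the fingers and wheel above 20 N).
It fails at once if the dispenser is lifted, tipped or shoved from its place (distance of dispenser from where it was at the start of the episode above 0.02 m or angle between dispenser's own z axis and vertical above 0.1 rad).
It fails at once if another thing is moved 20 mm or more (distance of any of gauze_pack, composite_syringe0, tweezers, drop_bottle0, dappen_dish from where it was at the start of the episode above 0.02 m).
It also fails if it takes over 67 s, if anything falls off the work surface, if the arm or the gripper's body presses on something with over 40 N, if the wrist force passes 120 N, or if a joint passes its speed limit or range.

ROBOT

A 7-joint arm with a two-finger parallel gripper is mounted at the origin on a cart in front of the work surface, level with it; the furniture and walls round the work are solid. World frame = base frame: x ahead of the robot, y to its left, z up, the work surface at z = 0. Lengths are in m, angles in rad, forces in N, time in s.
With the tool pointing down it reaches from about 0.4 to 0.85 m from the base axis. Payload 4.4 kg.
Tool frame: the origin (TCP) lies on the centre line of the jaws, within the pads' length; the fingertips stand 8 mm ahead of it and the grasp point (between the pads) lies 11 mm behind it; z points along the fingers, y is the line along which they close (so a half turn about z gives the same grasp; the last joint's range is limited). The gripper opens to 94 mm and grips with 3 to 60 N. Pads are 16 mm wide; open, the fingers measure 119 mm over their backs; the gripper's body (75 mm by 177 mm) begins 78 mm behind the grasp point.
Start: joints at [1.058, 0.628, 0.038, 1.517, -0.027, 0.996, -0.02], TCP at [0.281, -0.586, 0.213] pointing down, gripper open.
Joint ranges: [-3.06, 3.06], [-0.37, 2.12], [-1.25, 1.32], [0.18, 2.47], [-1.1, 4.24], [0.23, 1.98], [-2.94, 2.94]. Speed limits (rad/s): [2.57, 2.57, 3.14, 3.14, 3.14, 3.14, 3.14].

INTERFACE

Orientations are given as [roll, pitch, yaw] about the fixed x, y, z axes, in that order (R = Rz(yaw) Ry(pitch) Rx(roll)).
In Python, from rig import * gives the robot as it stands.
- The arm moves only by the shell command python3 -m handwheel 'ROWS'. ROWS is JSON, a list of rows, each a list of 5 numbers: the finger opening in mm, from 0 to 94, then the shift along the tool's x, y, z in mm, then the turn about the tool's z in degrees. A call has 1 to 20 rows; each row is the pose to reach, as a shift and turn from the pose commanded when the call began, along the tool's axes at that moment; what a row does not reach only later rows make up. A row lasts 1/10 s, in which the tool goes at most 50 mm and 8.59 degrees, less where a joint would pass 70% of its speed; a pose out of reach is approached as far as the arm can. A call with a gripper value outside its range is refused whole. The fingers move at their own pace and stop on an object; the grip force is fixed at half the most. Time passes only in rows, so rows that repeat a pose let the fingers close. It gives the time, the measured TCP pose, the force, the opening and the grip force at its end, in the units of the state.
- read_state(): the state, without advancing time (a new reading comes with each control period).
- read_camera(name): name is "side" or "top"; returns a dict with "color" (420x560x3 uint8, red, green, blue), "camera_matrix" (3x3 intrinsics, pixels), "k1" (the pictures are not rectified: a ray, as slopes to the right and down, at radius r is drawn at 1 + k1 r^2 times it, then the intrinsics apply), "eye" and "attitude" of the camera in the world. Camera axes: x right, y down, z forward; pixel columns grow to the right and rows downward; lengths in m; the calibration is good to about 2 mm. A picture is of the moment at which its call begins. There is no depth.
- sign_off(): hands the job in; it is judged then, once.
The state is a dict: "time_s": time; "joints": joint angles; "dq": joint speeds; "effort": joint torques, N m; "eef_pos": TCP position; "ee_rot": TCP orientation; "contact_force": force on the tool from outside, world axes, zero at the start; "wrist_torque": the same for the moment, N m; "width": finger opening in m; "gripper_force": force on a finger pad.
Only numpy, scipy, OpenCV 4.12 (cv2) and the standard library are available. Lean on these libraries where they do the work, as an engineer would, in place of code of your own. Each camera call takes 0.05 s, during which the arm holds its last target. There are 200 camera calls.

## Working session

There is one attempt and no reset: what is moved stays moved. The work goes in short steps, Python scripts to look and compute and a shell command to move; the robot and the scene stay as the last step left them, time stands still between calls to the robot, and variables do not carry over. Pictures are saved under pics/ and viewed, at most 10 in all, crops included, and the job is handed in when it is done.

```bash
mkdir -p pics; cat > h.py <<'E'
from rig import *
import numpy as np, cv2
from scipy.spatial.transform import Rotation as R
def snap(n,f):
    c=read_camera(n); cv2.imwrite(f,c["color"][:,:,::-1]); return c
def att(c):
    a=np.array(c["attitude"],float)
    return a if a.shape==(3,3) else (R.from_euler('xyz',a).as_matrix() if a.size==3 else R.from_quat(a).as_matrix())
def ray(c,u,v,z):
    K=np.array(c["camera_matrix"]);d=np.array([(u-K[0,2])/K[0,0],(v-K[1,2])/K[1,1]]);s=d.copy()
    for _ in range(20): s=d/(1+c["k1"]*(s@s))
    w=att(c)@np.r_[s,1];e=np.array(c["eye"]);return e+w*(z-e[2])/w[2]
def proj(c,p):
    q=att(c).T@(np.array(p)-c["eye"]);s=q[:2]/q[2];s=s*(1+c["k1"]*(s@s));K=np.array(c["camera_matrix"]);return K[:2,:2]@s+K[:2,2]
E
python3 - <<'E'
from h import *
import pickle
for n in("top","side"):
    c=snap(n,f"pics/{n}1.png");pickle.dump(c,open(n+".pkl","wb"));print(n,c["camera_matrix"],c["k1"],c["eye"],c["attitude"])
s=read_state();print(s)
E
```

```text
top [[379.12956161   0.         282.30172323]
 [  0.         379.12956161 208.61024275]
 [  0.           0.           1.        ]] -0.09038804143542406 [0.39918157 0.06328991 1.14789879] [-3.05331128 -0.02551701 -1.56841988]
side [[451.76895433   0.         277.55531677]
 [  0.         451.76895433 210.51574337]
 [  0.           0.           1.        ]] 0.028950836809092956 [-0.13023134  1.10917769  0.52690007] [-1.93812603 -0.02659407 -2.60403492]
{'time_s': 0.1, 'joints': array([ 1.05822035,  0.62925313,  0.03843557,  1.51825739, -0.02700087,
        0.99634068, -0.02001523]), 'dq': array([ 1.14321533e-03, -6.94235458e-04,  8.39516297e-04, -2.23123942e-03,
       -1.58767335e-05, -5.20485992e-04,  4.38316901e-04]), 'effort': array([ 2.70373326e-03, -5.50791693e+01,  1.14742499e+00, -1.87117374e+01,
       -5.21946314e-02,  1.91298046e-02,  3.16656201e-05]), 'eef_pos': array([ 0.28061244, -0.58564257,  0.21264965]), 'ee_rot': array([-3.13985173e+00,  1.15958957e-05,  4.46767961e-01]), 'contact_force': array([-0.54839957, -0.17954205,  0.09457544]), 'wrist_torque': array([ 0.03810109, -0.01949921,  0.04668551]), 'gripper_force': 0.0, 'width': 0.09411840279206689}
```

View pics/top1.png

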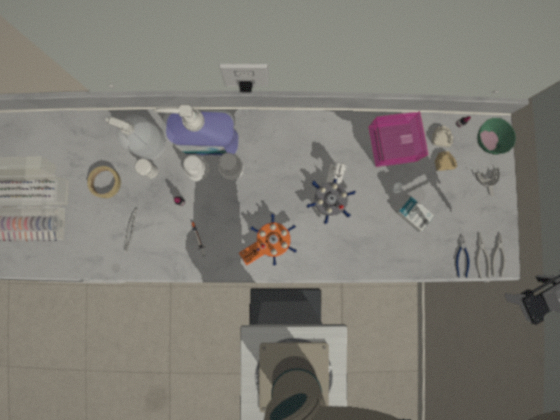

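View pics/side1.png

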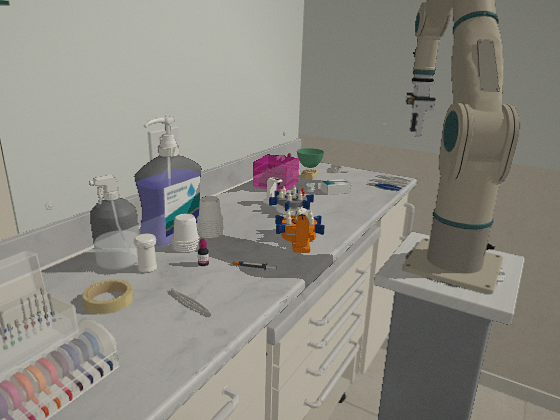

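The top view shows the white/grey dispenser at about (331,199), with its post at (340,172). The orange look-alike is at (273,240). I choose the grey one and will check it in an enlarged crop.

```bash
python3 - <<'E'
import cv2
i=cv2.imread("pics/top1.png")[155:230,285:385]
cv2.imwrite("pics/crop1.png",cv2.resize(i,None,fx=8,fy=8,interpolation=cv2.INTER_CUBIC))
E
```

```text
(no output)
```

View pics/crop1.png

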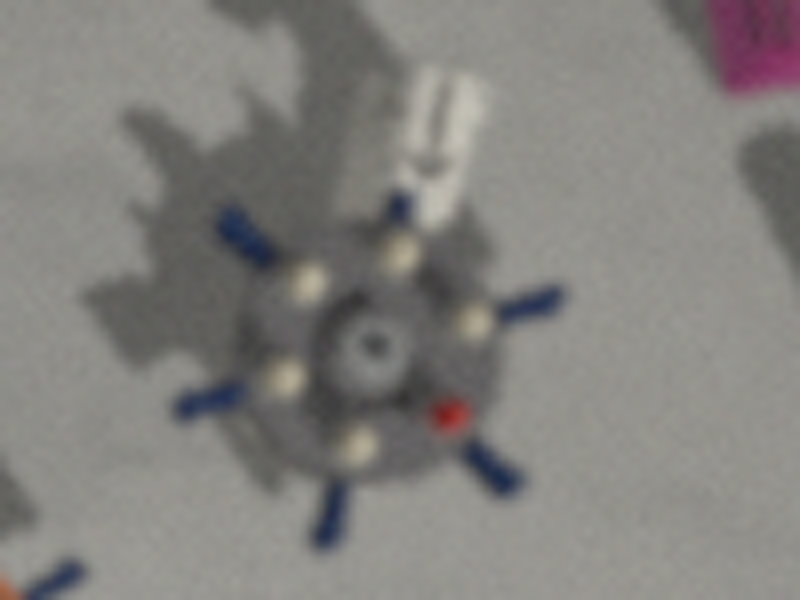

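The crop confirms it: grey wheel, white post and beam at upper right (430,130). The red capsule is at (450,412), in line with the lobe at (517,487). That is two lobes clockwise of the pointer, so the wheel starts 2 clicks below 0. Next I work out the axis and heading.

```bash
cat >> h.py <<'E'
def fit(c,tips,ang0):  # tips: pixel centres of lobe tops at tip (r~.074,z .048) in order k*60deg
    from scipy.optimize import least_squares
    def f(p):
        return np.concatenate([proj(c,[p[0]+.074*np.cos(p[2]+k*np.pi/3),p[1]+.074*np.sin(p[2]+k*np.pi/3),.046])-t for k,t in tips])
    g=ray(c,*np.mean([t for k,t in tips],0),.046)
    return least_squares(f,[g[0],g[1],ang0],x_scale=[.01,.01,.1])
E
python3 - <<'E'
from h import *
import pickle
c=pickle.load(open("top.pkl","rb"))
px=lambda x,y:np.array([285+(x+.5)/8-.5,155+(y+.5)/8-.5])
t=[(1,px(230,215)),(2,px(182,410)),(3,px(325,542)),(4,px(515,485)),(5,px(560,298))]
s=fit(c,t,-.2);print(s.x,np.degrees(s.x[2]),s.fun.round(1))
print("post",ray(c,*px(445,75),.088),"red",ray(c,*px(450,405),.072),"bottle",ray(c,180,200,.06))
x,y,a=s.x
for d in(150,210):
  q=a+np.radians(d);print(d,x+.07*np.cos(q),y+.07*np.sin(q))
E
```

```text
[ 0.52763565 -0.10788822 -0.23642369] -13.546079518796075 [-0.5 -0.3 -0.3 -0.4  0.2  0.5  0.4  0.6  0.3 -0.3]
post [ 0.62203512 -0.12873061  0.088     ] red [ 0.505146   -0.13188167  0.072     ] bottle [0.51915455 0.33123652 0.06      ]
150 0.47689821046151265 -0.05966258341946172
210 0.4605022990135442 -0.12771531362031685
```

The axis is at about (0.528, −0.108) with heading −13.5°, and the wheel starts at −2 clicks. I'll put the closed fingers into the gap at 150° (dispenser frame) and push the −x lobe along the arc.

```bash
cat >> h.py <<'E'
AX=np.array([.5276,-.1079]);HD=-.2364
def at(d,z,r=.07):
    q=HD+np.radians(d);return [*(AX+r*np.array([np.cos(q),np.sin(q)])),z]
def rows(ps):
    s=read_state();M=R.from_euler('xyz',s["ee_rot"]).as_matrix()
    for p in ps: print((M.T@(np.array(p)-s["eef_pos"])*1000).round(0))
E
python3 -c "
from h import *
rows([[.40,-.32,.2],at(150,.15)])"
```

```text
[ 222. -188.   13.]
[ 404. -389.   63.]
```

```bash
python3 -m handwheel '[[0,40,-40,0,0],[0,80,-78,0,0],[0,120,-116,0,0],[0,160,-154,5,0],[0,200,-192,10,0],[0,240,-230,15,0],[0,280,-268,25,0],[0,320,-306,35,0],[0,360,-346,45,0],[0,385,-370,55,0],[0,404,-389,63,0],[0,404,-389,63,0],[0,404,-389,63,0],[0,404,-389,63,0],[0,404,-389,63,0]]'
python3 - <<'E'
from h import *
s=read_state();print(s["eef_pos"],s["ee_rot"],s["contact_force"],s["width"]);rows([at(150,.035)])
c=snap("top","pics/t2.png");i=cv2.imread("pics/t2.png")[140:240,270:390]
cv2.imwrite("pics/c2.png",cv2.resize(i,None,fx=6,fy=6,interpolation=cv2.INTER_CUBIC))
c=snap("side","pics/s2.png");p=proj(c,[.5276,-.1079,.08]).astype(int);print(p);i=cv2.imread("pics/s2.png")[p[1]-50:p[1]+50,p[0]-60:p[0]+60]
a=cv2.resize(i,None,fx=6,fy=6,interpolation=cv2.INTER_CUBIC);b=cv2.imread("pics/c2.png")
cv2.imwrite("pics/m2.png",cv2.resize(np.vstack([a,b]),(360*1,600)))
E
```

```text
time_s: 1.6
eef_pos: [0.4767, -0.0629, 0.1507]
ee_rot: [3.141, 0.0, 0.444]
contact_force: [0.3, 0.3, 0.7]
width: 0.0007
gripper_force: 0.0
[ 0.47670025 -0.06290654  0.15072244] [3.14068762e+00 4.61207115e-04 4.43771446e-01] [0.33269108 0.32727437 0.66554034] 0.0006997312534421137
[  2.  -3. 116.]
[291 186]
```

View pics/m2.png

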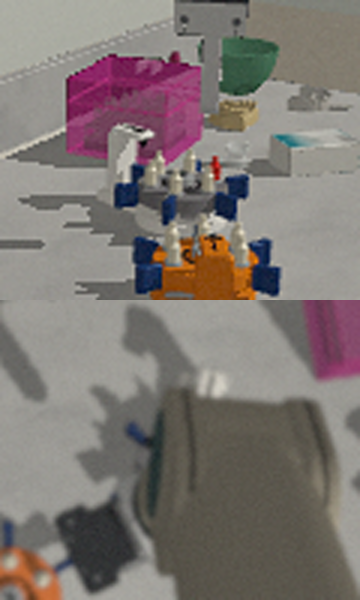

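The side crop (upper half) shows the fingertip hanging just above and right of the grey wheel at (210,105), with the wheel undisturbed. In the top view the arm hides the wheel. Before going down I'll check the clearance to the orange look-alike's lobe.

```bash
python3 - <<'E'
from h import *
import pickle
c=pickle.load(open("top.pkl","rb"));print(ray(c,295.6,226,.048),ray(c,273,240,.05))
c=pickle.load(open("side.pkl","rb"));p=proj(c,[.4767,-.0629,.143]);print(p,(p-[231,136])*3)
E
```

```text
[ 0.44609612 -0.0033164   0.048     ] [0.40535269 0.06214701 0.05      ]
[300.20678209 173.18041866] [207.62034626 111.54125598]
```

The clearance is 65 mm and the side view agrees with the kinematics, so I go down.

```bash
python3 -m handwheel '[[0,2,-3,20,0],[0,2,-3,45,0],[0,2,-3,70,0],[0,2,-3,90,0],[0,2,-3,105,0],[0,2,-3,115,0],[0,2,-3,115,0],[0,2,-3,115,0]]'
python3 - <<'E'
from h import *
s=read_state();print(s["eef_pos"],s["contact_force"]);rows([at(d,.035) for d in range(154,212,4)])
E
```

```text
time_s: 2.5
eef_pos: [0.4779, -0.0578, 0.0359]
ee_rot: [3.141, -0.0, 0.446]
contact_force: [0.1, 0.2, -0.1]
width: 0.0006
gripper_force: 0.0
[ 0.47788351 -0.05779476  0.03588761] [ 0.12127769  0.1648727  -0.08274359]
[-6.  3.  1.]
[-11.   5.   1.]
[-15.   8.   1.]
[-19.  11.   1.]
[-23.  14.   1.]
[-26.  17.   1.]
[-30.  21.   1.]
[-33.  24.   1.]
[-35.  28.   1.]
[-38.  33.   1.]
[-40.  37.   1.]
[-42.  41.   1.]
[-44.  46.   1.]
[-45.  51.   1.]
[-46.  56.   1.]
```

```bash
python3 -m handwheel '[[0,-6,3,1,0],[0,-11,5,1,0],[0,-13,7,1,0],[0,-15,8,1,0],[0,-17,9,1,0],[0,-19,11,1,0],[0,-21,13,1,0],[0,-23,14,1,0],[0,-25,16,1,0],[0,-26,17,1,0],[0,-28,19,1,0],[0,-30,21,1,0],[0,-30,21,1,0]]'
python3 - <<'E'
from h import *
s=read_state();print(s["eef_pos"],s["contact_force"]);rows([at(d,.035) for d in range(180,214,2)])
E
```

```text
time_s: 3.8
eef_pos: [0.4579, -0.0899, 0.0342]
ee_rot: [-3.141, 0.003, 0.445]
contact_force: [-1.4, 0.3, 0.3]
width: 0.0007
gripper_force: 0.6
[ 0.4578833  -0.08993973  0.03421442] [-1.39245444  0.30341884  0.33147563]
[ 1.  2. -1.]
[-1.  4. -1.]
[-2.  6. -1.]
[-3.  8. -1.]
[-5. 10. -1.]
[-6. 12. -1.]
[-7. 14. -1.]
[-8. 17. -1.]
[-9. 19. -1.]
[-10.  21.  -1.]
[-11.  23.  -1.]
[-12.  26.  -1.]
[-12.  28.  -1.]
[-13.  30.  -1.]
[-14.  33.  -1.]
[-14.  35.  -1.]
[-14.  38.  -1.]
```

```bash
python3 -m handwheel '[[0,-1,4,0,0],[0,-2,6,0,0],[0,-3,8,0,0],[0,-5,10,0,0],[0,-6,12,0,0],[0,-7,14,0,0],[0,-8,17,0,0],[0,-9,19,0,0],[0,-10,21,0,0],[0,-11,23,0,0],[0,-12,26,0,0],[0,-12,28,0,0],[0,-13,30,0,0],[0,-13,30,0,0],[0,-13,30,0,0],[0,-13,30,0,0],[0,-13,30,0,0]]'
python3 - <<'E'
from h import *
s=read_state();print(s["eef_pos"],s["contact_force"])
c=snap("side","pics/s3.png");i=cv2.imread("pics/s3.png")[136:236,231:351]
cv2.imwrite("pics/m3.png",cv2.resize(i,None,fx=6,fy=6,interpolation=cv2.INTER_CUBIC))
E
```

```text
time_s: 5.5
eef_pos: [0.4609, -0.1217, 0.0345]
ee_rot: [-3.142, -0.0, 0.447]
contact_force: [0.1, 0.3, 0.8]
width: 0.0004
gripper_force: 0.0
[ 0.46093018 -0.12168702  0.03449098] [0.13952897 0.25937001 0.78379807]
```

View pics/m3.png

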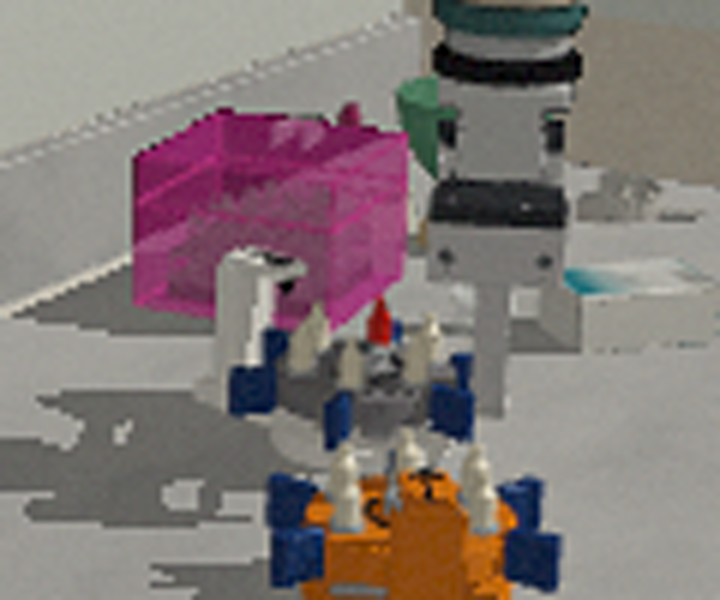

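The red capsule now stands at (378,322) in the crop, behind the axis. I'll compare that with the predictions for wheel angles −60° and −120°, and lay out the second arc.

```bash
python3 - <<'E'
from h import *
import pickle
c=pickle.load(open("side.pkl","rb"))
for w in(-120,-90,-75,-60,-45,0): print(w,((proj(c,at(w,.062,.036))-[231,136])*6).round())
rows([at(d,.035) for d in range(210,276,2)])
E
```

```text
-120 [428. 329.]
-90 [409. 319.]
-75 [395. 316.]
-60 [379. 313.]
-45 [362. 312.]
0 [316. 317.]
[-3.  5. -1.]
[-3.  8. -1.]
[-4. 10. -1.]
[-4. 13. -1.]
[-4. 15. -1.]
[-4. 17. -1.]
[-4. 20. -1.]
[-4. 22. -1.]
[-3. 25. -1.]
[-3. 27. -1.]
[-3. 30. -1.]
[-2. 32. -1.]
[-2. 34. -1.]
[-1. 37. -1.]
[-0. 39. -1.]
[ 1. 41. -1.]
[ 2. 44. -1.]
[ 3. 46. -1.]
[ 4. 48. -1.]
[ 5. 50. -1.]
[ 6. 52. -1.]
[ 7. 54. -1.]
[ 9. 56. -1.]
[10. 58. -1.]
[12. 60. -1.]
[13. 62. -1.]
[15. 64. -1.]
[16. 66. -1.]
[18. 67. -1.]
[20. 69. -1.]
[22. 71. -1.]
[24. 72. -1.]
[26. 74. -1.]
```

It matches −60°, so one click is done and settled. Now the second click, in the same gap, up to about 268°.

```bash
python3 -m handwheel '[[0,-3,5,0,0],[0,-4,10,0,0],[0,-4,15,0,0],[0,-4,17,0,0],[0,-4,20,0,0],[0,-4,22,0,0],[0,-3,25,0,0],[0,-3,27,0,0],[0,-3,30,0,0],[0,-2,32,0,0],[0,-2,34,0,0],[0,-1,37,0,0],[0,0,39,0,0],[0,1,41,0,0],[0,1,41,0,0]]'
python3 - <<'E'
from h import *
s=read_state();print(s["eef_pos"],s["contact_force"])
rows([at(d,.035) for d in range(240,274,2)])
E
```

```text
time_s: 7.05
eef_pos: [0.4807, -0.1587, 0.0346]
ee_rot: [3.14, -0.001, 0.447]
contact_force: [-0.2, 1.0, -0.1]
width: 0.0007
gripper_force: 0.8
[ 0.48069917 -0.1586934   0.03456267] [-0.17324625  1.03525949 -0.10073453]
[-1. -1. -0.]
[-0.  2. -0.]
[ 1.  4. -0.]
[ 2.  6. -0.]
[ 3.  8. -0.]
[ 4. 10. -0.]
[ 5. 12. -0.]
[ 7. 14. -0.]
[ 8. 16. -0.]
[10. 18. -0.]
[11. 20. -0.]
[13. 22. -0.]
[15. 24. -0.]
[16. 26. -0.]
[18. 27. -0.]
[20. 29. -0.]
[22. 30. -0.]
```

```bash
python3 -m handwheel '[[0,0,2,0,0],[0,1,4,0,0],[0,2,6,0,0],[0,3,8,0,0],[0,4,10,0,0],[0,5,12,0,0],[0,7,14,0,0],[0,8,16,0,0],[0,10,18,0,0],[0,11,20,0,0],[0,13,22,0,0],[0,15,24,0,0],[0,16,26,0,0],[0,16,26,0,0],[0,16,26,0,0],[0,16,26,0,0],[0,16,26,0,0],[0,16,26,0,0]]'
python3 - <<'E'
from h import *
s=read_state();print(s["eef_pos"],s["contact_force"])
c=snap("side","pics/s4.png");i=cv2.imread("pics/s4.png")[136:236,231:351]
cv2.imwrite("pics/m4.png",cv2.resize(i,None,fx=6,fy=6,interpolation=cv2.INTER_CUBIC))
rows([at(264,.035,.1),at(264,.2,.13)])
E
```

```text
time_s: 8.85
eef_pos: [0.5052, -0.1749, 0.0345]
ee_rot: [-3.142, -0.0, 0.447]
contact_force: [-0.2, -0.3, 1.4]
width: 0.0006
gripper_force: 0.0
[ 0.50515422 -0.17485509  0.03451598] [-0.23228456 -0.29189237  1.38515097]
[-22.  20.  -0.]
[ -43.   41. -165.]
```

View pics/m4.png

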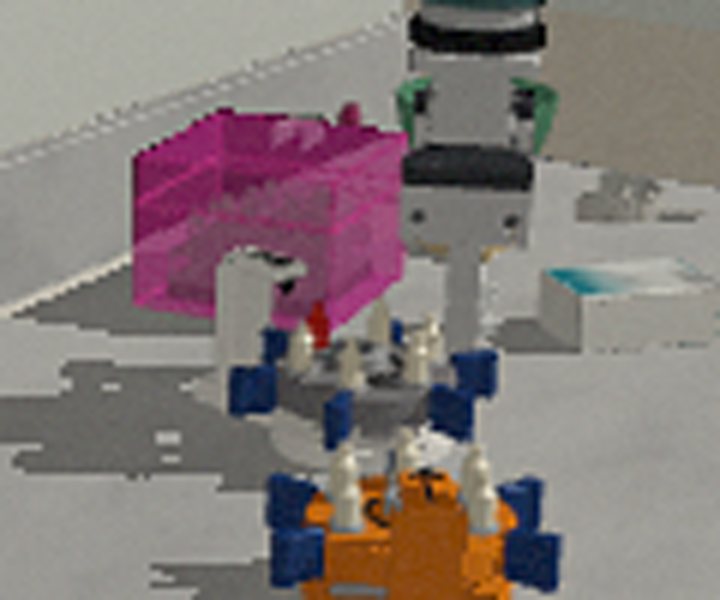

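The red capsule is at (318,325), matching the 0° prediction, and no contact force remains. I withdraw radially, then up and away.

```bash
python3 -m handwheel '[[0,-6,5,0,0],[0,-12,11,0,0],[0,-18,16,0,0],[0,-22,20,0,0],[0,-22,20,-20,0],[0,-24,22,-50,0],[0,-30,28,-80,0],[0,-36,34,-115,0],[0,-43,41,-150,0],[0,-60,60,-165,0],[0,-90,85,-165,0],[0,-120,115,-165,0],[0,-150,150,-165,0],[0,-180,185,-165,0],[0,-200,215,-165,0],[0,-200,220,-165,0],[0,-200,220,-165,0],[0,-200,220,-165,0],[0,-200,220,-165,0]]'
python3 - <<'E'
from h import *
c=snap("top","pics/t5.png");i=cv2.imread("pics/t5.png")[155:230,285:385]
cv2.imwrite("pics/m5.png",cv2.resize(i,None,fx=8,fy=8,interpolation=cv2.INTER_CUBIC))
E
```

```text
time_s: 10.8
eef_pos: [0.4207, -0.4577, 0.1995]
ee_rot: [-3.14, -0.001, 0.449]
contact_force: [0.6, 0.1, 1.0]
width: 0.0004
gripper_force: 0.0
```

View pics/m5.png

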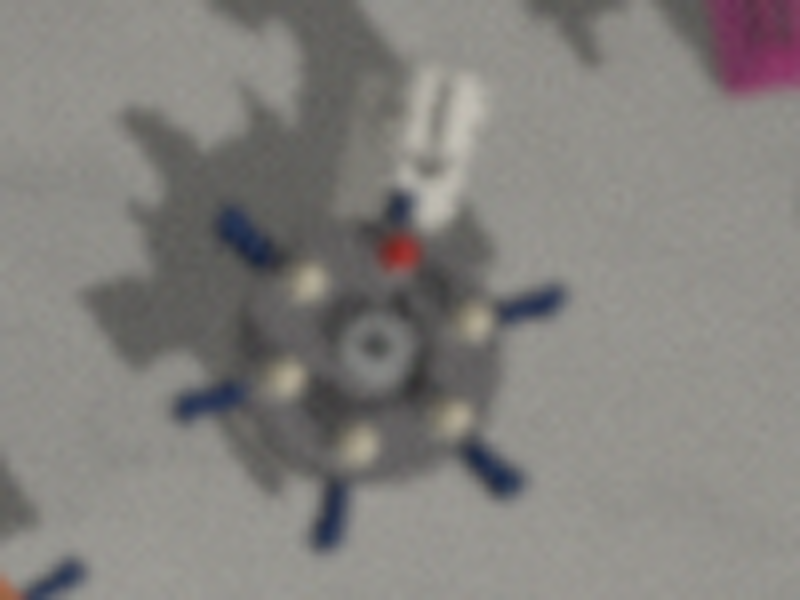

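The red capsule is at the pointer (400,252). The lobes and post are where they were at the start, and the finger is clear.

```bash
python3 -c "
from rig import *
print(sign_off())"
```

```text
the job is handed in; nothing more can be done
None
```

The red capsule is clicked in at the pointer after two single, settled clicks; the last top view showed the dispenser unmoved and the finger clear, and the job is handed in (sign-off gave no verdict).

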